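# Shut and latch the tool chest

### The job

Shut the open tool chest: from the hinge side push its leaning lid up past upright until its own weight takes over, then let it swing down by itself. It will stop ajar on its stiff catch; press the lid's free edge down, firmly but gently (feel for the catch to give, and stay under 30 newtons on the wood), until the catch snaps in and the lid lies flush on the rim. Leave the mallet, the jar and the plane where they are, and let go of everything at the end.

Things in the scene. Friction and masses are not known exactly. Their poses are not given: they have to be found in the camera images.
- chest: wooden tool chest fixed to the bench: a box 180 (its x) x 280 (its y) x 110 mm high, 10 mm walls, with a hinged lid. Origin at the centre of its underside, z up; its x axis points level from the hinged wall (nearest the robot) to the catch wall. Grips stick out 13 mm from its two ends, 75 mm up. The wood, lid included, stands 30 N at most.
- lid (a joint): lid angle, rad: 0 shut flush, 1.57 upright, more = leaning back over the hinge towards the robot (stop at 1.86, where a heavy lid may settle). Once taken by its weight it falls in 2 to 6 s, slowed by a damper, and stops ajar at about 0.04 (free edge 8 mm up) on the catch. It takes 14 to 22 N down near the free edge until the catch gives, half way down; press on, and it holds the lid at 0.
- lid_hinge (a point): middle of the hinge line (along the chest's y), top of the hinged wall, 110 mm above the bench, level with the underside of the shut lid. Stiff: dry friction of 0.13 N m holds the lid still near upright; it must be pushed some 0.2 to 0.45 rad past upright (lid mass unknown, 0.4 to 0.7 kg) before its weight takes it.
- lid_edge (a point): middle of the lid's free edge, on the outer face (top face when shut). The lid is a flat wooden board, 192 mm from hinge line to free edge, 284 mm wide, 10 mm thick. Shut, this point lies 12 mm beyond the outside of the far wall, 120 mm above the bench. The catch, a short row of sprung rollers, is inside the middle of the far wall.
- mallet: bystander: carpenter's wooden mallet lying on the bench, head 100 x 65 x 60 mm at its +x end (centre 110 mm from the origin), handle 24 mm thick to 160 mm on the other side; loose
- jar: bystander: glass jar, 72 mm across, 110 mm high, origin at the centre of its underside; loose
- plane: bystander: hand plane, sole 150 x 50 mm, about 57 mm high, origin at the centre of its underside, length along its x; loose

How it is judged:
By the outcome, as a careful person would: the job done as asked, in the order asked, and still so for the second after the job is handed in, with the robot touching nothing.
It also fails if it takes over 72 s, if anything falls off the work surface, if the arm or the gripper's body presses on something with over 40 N, if the wrist force passes 120 N, or if a joint passes its speed limit or range.

### The arm

A 6-joint arm with a two-finger parallel gripper is mounted at the origin on the work surface. World frame = base frame: x ahead of the robot, y to its left, z up, the work surface at z = 0. Lengths are in m, angles in rad, forces in N, time in s.
With the tool pointing down it reaches from about 0.425 to 0.95 m from the base axis. Payload 3.5 kg.
Tool frame: the origin (TCP) lies on the centre line of the jaws, within the pads' length; the fingertips stand 14 mm ahead of it and the grasp point (between the pads) lies 5 mm behind it (tips_ahead is the distance from the TCP to the fingertips, in m); y points along the fingers, z is the direction in which the jaws open and shut, and the axes are right-handed (so a half turn about y gives the same grasp; the last joint's range is limited). The gripper opens to 85 mm and grips with 20 to 120 N. Pads are 22 mm wide; open, the fingers measure 114 mm over their backs; the gripper's body (76 mm by 85 mm) begins 54 mm behind the grasp point. The pads swing forward as they close: fully open they stand 13 mm farther back than shut.
Start: joints at [1.118, 0.286, 1.577, -0, 1.279, -0.15], TCP at [0.201, 0.644, 0.245] pointing down, gripper open.
Joint ranges: [-2.77, 2.77], [-0.9, 2.22], [0.21, 2.48], [-1.53, 4.67], [0.24, 2.81], [-2.84, 2.84]. Speed limits (rad/s): [2.79, 2.79, 3.14, 3.14, 3.14, 3.14].

### API

Orientations are given as a unit quaternion [x, y, z, w].
In Python, from plant import get_state, read_camera, sign_off, tips_ahead gives the robot as it stands.
- The arm moves only by the tool send_rows, never from a script. Its argument "plan" is a list of rows, each a list of 2 entries, a list of its own where there are three numbers: the shift along the tool's x, y, z in units of 12 cm (1.0 is 12 cm), then the turn, a rotation vector about the tool's x, y, z in units of 360 degrees (1.0 is 360 degrees). In form: [[[tx, ty, tz], [rx, ry, rz]], ...]. A call has 1 to 12 rows; each row shifts and turns the commanded pose from where the row before left it, along the tool's axes as they then stand; what a row does not reach is not made up. A row lasts 1/10 s, in which the tool goes at most 50 mm and 8.59 degrees, less where a joint would pass 70% of its speed; a pose out of reach is approached as far as the arm can. A call with a number of a shift or a turn outside -1 to 1 is refused whole. A call with a gripper value outside its range is refused whole. "gripper" is the closure, from 0 (fully open) to 1 (shut), set as the call begins (left out, the last holds). The fingers move at their own pace and stop on an object; "grip_force" is the grip in N (left out, the last holds). Time passes only in rows, so rows that do not move let the fingers close. It gives the time, the measured TCP pose, the force and the opening at its end, in the units of the state.
- get_state(): the state, without advancing time (a new reading comes with each control period).
- read_camera(name): name is "scene" or "top"; returns a dict with "img" (400x640x3 uint8, blue, green, red), "fx", "fy", "cx", "cy" (pixels), "world_from_camera" (4x4, takes a point from camera to world coordinates). Camera axes: x right, y down, z forward; pixel columns grow to the right and rows downward; lengths in m; the calibration is good to about 2 mm. A picture is of the moment at which its call begins. There is no depth.
- sign_off(): hands the job in, once; it reports no verdict.
The state is a dict: "time": time; "qpos": joint angles; "dq": joint speeds; "joint_efforts": joint torques, N m; "eef_pos": TCP position; "tcp_rot": TCP orientation; "contact_force": force on the tool from outside, world axes, zero at the start; "wrist_torque": the same for the moment, N m; "opening": opening from 0.0 (shut) to 1.0 (fully open).
Only numpy, scipy, OpenCV 4.12 (cv2) and the standard library are available. Lean on these libraries where they do the work, as an engineer would, in place of code of your own. Each camera call takes 0.05 s, during which the arm holds its last target. There are 200 camera calls.

## Working session

There is one attempt and no reset: what is moved stays moved. The work goes in short steps, Python scripts to look and compute and a tool call to move; the robot and the scene stay as the last step left them, time stands still between calls to the robot, and variables do not carry over. Pictures are saved under pics/ and viewed, about 8 in all and at most 12, crops included, and the job is handed in when it is done.

Besides the shell and the picture viewer there is one more tool, called after "Request:" as name(argument=value, ...) on one line, values as JSON. send_rows: Moves the arm, as the interface text tells. Its arguments: {"type":"object","properties":{"plan":{"type":"array"},"gripper":{"type":"number"},"grip_force":{"type":"number"}},"required":["plan"]}

```bash
mkdir -p pics
cat > h.py <<'E'
import cv2,numpy as np
from plant import get_state, read_camera, sign_off, tips_ahead
from scipy.spatial.transform import Rotation as R
def ray(c,u,v):
    T=np.array(c["world_from_camera"]);d=T[:3,:3]@[(u-c["cx"])/c["fx"],(v-c["cy"])/c["fy"],1];return T[:3,3],d
def onz(c,u,v,z):
    o,d=ray(c,u,v);return o+d*(z-o[2])/d[2]
def proj(c,p):
    T=np.linalg.inv(np.array(c["world_from_camera"]));q=T[:3,:3]@p+T[:3,3];return q[0]/q[2]*c["fx"]+c["cx"],q[1]/q[2]*c["fy"]+c["cy"]
E
python3 - <<'E'
from h import *
for n in("scene","top"):
    c=read_camera(n);cv2.imwrite(f"pics/{n}0.png",c["img"]);print(n,c["fx"],c["cx"],c["cy"],np.round(c["world_from_camera"],3).tolist())
s=get_state();print(s,tips_ahead);print(R.from_quat(s["tcp_rot"]).as_matrix().round(3))
E
```

```text
scene 373.666775088607 325.83420789760055 196.1193601108531 [[0.179, 0.549, -0.816, 1.3], [0.984, -0.116, 0.137, -0.108], [-0.02, -0.828, -0.561, 0.647], [0.0, 0.0, 0.0, 1.0]]
top 368.93547880135253 324.75418201690553 201.84363282383748 [[-0.002, -0.995, 0.097, 0.422], [-1.0, 0.002, -0.008, 0.017], [0.007, -0.097, -0.995, 1.07], [0.0, 0.0, 0.0, 1.0]]
{'time': 0.1, 'qpos': array([ 1.11802722e+00,  2.87134962e-01,  1.57802998e+00, -4.10731388e-06,
        1.27862018e+00, -1.50004450e-01]), 'dq': array([ 0.00148909, -0.00139448, -0.00317212,  0.00207267, -0.00173361,
       -0.00060724]), 'joint_efforts': array([ 1.20077202e-03, -4.07292652e+01, -2.93698901e+01, -8.38134179e-05,
        3.42054533e-03,  3.71573492e-07]), 'eef_pos': array([0.20098234, 0.64378916, 0.24404721]), 'tcp_rot': array([ 0.69976027, -0.10686339,  0.10640584, -0.69827901]), 'contact_force': array([0.41528149, 0.09796575, 0.99478541]), 'wrist_torque': array([ 0.0347377 , -0.0260998 , -0.06377812]), 'opening': 1.0021399574057148} 0.014
[[ 0.955 -0.001  0.298]
 [-0.298 -0.002  0.955]
 [-0.    -1.    -0.002]]
```

View pics/scene0.png

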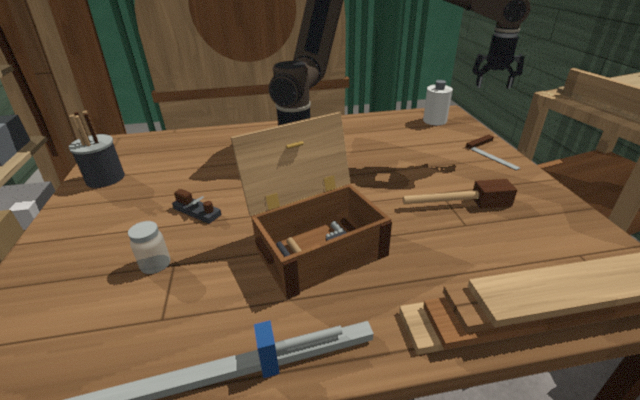

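View pics/top0.png

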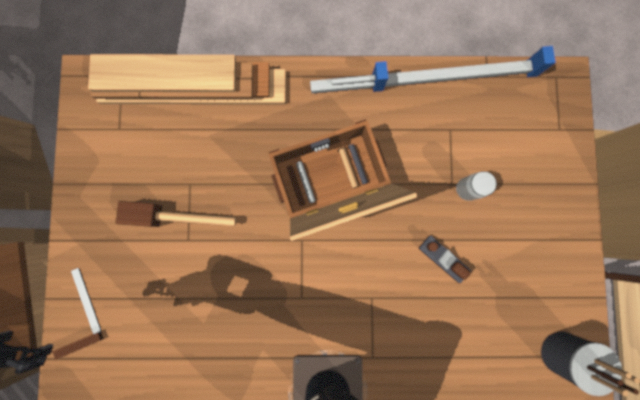

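The scene view shows the chest with its lid leaning towards the robot. Its free-edge corners are at about (237,131) and (345,115), and the rim corners at (255,222) and (388,222). In the top view the rim corners are about (271,153), (368,122), (388,180) and (290,215), and the lid edge runs from (291,239) to (416,196). The mallet is to the left (handle end at 235,221), the jar at (480,185) and the plane at (446,258).

Run:
```python
from h import *
t=read_camera("top");s=read_camera("scene")
for n,p in dict(FL=(271,153),FR=(368,122),NR=(388,180),NL=(290,215)).items(): print(n,onz(t,*p,.11).round(3))
FL,FR=[onz(t,*p,.11) for p in((271,153),(368,122))]
print("yaw",np.degrees(np.arctan2(*( (FL-FR)[[1,0]])))-90,np.linalg.norm(FL-FR))
for n,p in dict(FL=(388,222),FR=(297,270)).items(): print("scene",n,onz(s,*p,.11).round(3))
def tri(a,b):
    o,d=ray(t,*a);q,e=ray(s,*b);k=np.linalg.lstsq(np.c_[d,-e],q-o,rcond=None)[0];return (o+d*k[0]).round(3),(q+e*k[1]).round(3)
print("lidL",tri((291,239),(345,115)),"lidR",tri((416,196),(237,131)))
for n,p,z in(("mallet end",(235,221),.02),("jar",(480,185),.1),("plane1",(428,238),.03),("plane2",(468,280),.03)):print(n,onz(t,*p,z).round(3))
b=np.vstack([cv2.resize(t["img"][100:260,250:510],None,fx=2.5,fy=2.5,interpolation=2)]);cv2.imwrite("pics/t1.png",b)
```

```text
FL [0.646 0.151 0.11 ]
FR [ 0.73  -0.107  0.11 ]
NR [ 0.573 -0.157  0.11 ]
NL [0.481 0.1   0.11 ]
yaw 18.069277551264207 0.2714599173978067
scene FL [0.654 0.145 0.11 ]
scene FR [ 0.764 -0.08   0.11 ]
lidL (array([0.42 , 0.082, 0.283]), array([0.422, 0.094, 0.284])) lidR (array([ 0.508, -0.179,  0.307]), array([ 0.509, -0.171,  0.305]))
mallet end [0.47  0.264 0.02 ]
jar [ 0.561 -0.404  0.1  ]
plane1 [ 0.421 -0.281  0.03 ]
plane2 [ 0.304 -0.39   0.03 ]
```

View pics/t1.png

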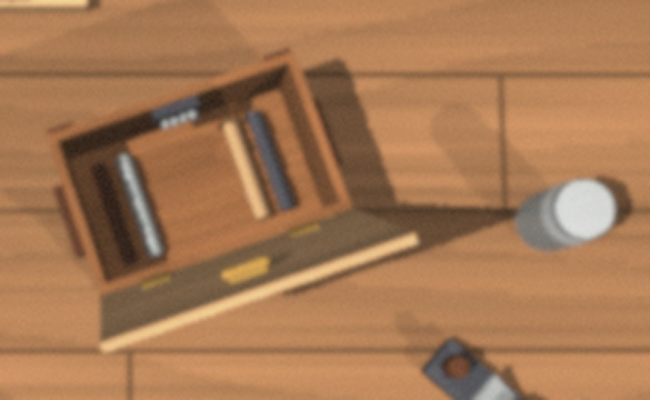

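Request:
send_rows(plan=[[[0,-0.208,0],[0,0.0189,0]],[[0,-0.208,0],[0,0.0189,0]],[[0,-0.208,0],[0,0.0189,0]],[[0,-0.208,0],[0,0.0189,0]],[[0,-0.208,0],[0,0.0189,0]],[[0,-0.208,0],[0,0.0189,0]],[[0,-0.208,0],[0,0.0189,0]],[[0,-0.208,0],[0,0.0189,0]]], gripper=1, grip_force=30)

```text
time: 1.0
eef_pos: [0.2012, 0.6441, 0.4456]
tcp_rot: [0.572, -0.416, 0.416, -0.572]
contact_force: [0.2, -0.1, 0.2]
opening: 0.0
```

Request:
send_rows(plan=[[[0.325,0,0.112],[0,0,0]],[[0.325,0,0.112],[0,0,0]],[[0.325,0,0.112],[0,0,0]],[[0.325,0,0.112],[0,0,0]],[[0.325,0,0.112],[0,0,0]],[[0.325,0,0.112],[0,0,0]],[[0.325,0,0.112],[0,0,0]],[[0.325,0,0.112],[0,0,0]],[[0.325,0,0.112],[0,0,0]],[[0.325,0,0.112],[0,0,0]],[[0.325,0,0.112],[0,0,0]],[[0.325,0,0.112],[0,0,0]]])

```text
time: 2.2
eef_pos: [0.5014, 0.2487, 0.4448]
tcp_rot: [0.573, -0.415, 0.414, -0.573]
contact_force: [0.1, 0.7, 0.1]
opening: -0.001
```

```bash
cat >> h.py <<'E'
H=np.array([.521,-.032,.11]);EX=np.array([.949,.314,0]);EY=np.array([-.314,.949,0])
def cp(p): d=np.array(p)-H; return np.array([d@EX,d@EY,p[2]]).round(4)   # chest coords from hinge
def to(cx,cy,z):   # tool-axis units to a target in hinge/chest coords
    s=get_state();T=H*[1,1,0]+EX*cx+EY*cy+[0,0,z];M=R.from_quat(s["tcp_rot"]).as_matrix()
    print("now",cp(s["eef_pos"]),"t",round(s["time"],2),"units",(M.T@(T-s["eef_pos"])/.12).round(3),"F",s["contact_force"].round(2))
E
python3 -c "
from h import *
s=get_state();print(R.from_quat(s['tcp_rot']).as_matrix().round(3),s['qpos'].round(2),s['opening']);to(-.115,-.1,.44)"
```

```text
[[ 0.313 -0.     0.95 ]
 [-0.95   0.     0.313]
 [-0.    -1.    -0.   ]] [ 0.28 -0.05  1.59  0.    1.6  -0.04] -0.0007673912545768692
now [0.0695 0.2725 0.4448] t 2.2 units [ 3.107  0.04  -1.533] F [0.11 0.7  0.09]
```

Request:
send_rows(plan=[[[0.31,0,-0.06],[0,0,0]],[[0.31,0,-0.06],[0,0,0]],[[0.31,0,-0.06],[0,0,0]],[[0.31,0,-0.06],[0,0,0]],[[0.31,0,-0.06],[0,0,0]],[[0.31,0,-0.06],[0,0,0]],[[0.31,0,-0.2],[0,0,0]],[[0.31,0,-0.2],[0,0,0]],[[0.31,0,-0.2],[0,0,0]],[[0.31,0,-0.3],[0,0,0]],[[0,0,-0.28],[0,0,0]],[[0,0,0],[0,0,0]]])

```text
time: 3.4
eef_pos: [0.4401, -0.1611, 0.4451]
tcp_rot: [0.572, -0.416, 0.416, -0.572]
contact_force: [-0.8, -0.2, 0.1]
opening: -0.003
```

```bash
python3 -c "
from h import *
to(-.115,-.1,.27)
s=read_camera('scene');cv2.imwrite('pics/s2.png',s['img'])"
```

```text
now [-0.1173 -0.0971  0.4451] t 3.4 units [0.023 1.459 0.021] F [-0.76 -0.21  0.14]
```

View pics/s2.png

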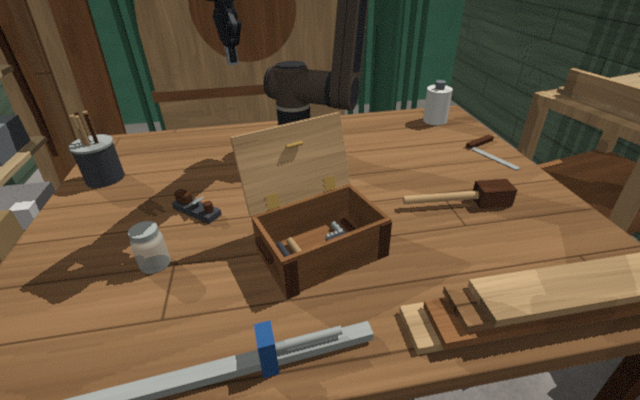

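The gripper, tip at pixel (233,62), is behind the lid's right part and clear of it. Next I lower it behind the lid.

Request:
send_rows(plan=[[[0,0.2,0],[0,0,0]],[[0,0.2,0],[0,0,0]],[[0,0.2,0],[0,0,0]],[[0,0.2,0],[0,0,0]],[[0,0.2,0],[0,0,0]],[[0,0.2,0],[0,0,0]],[[0,0.15,0],[0,0,0]],[[0,0.1,0],[0,0,0]],[[0,0,0],[0,0,0]]])

```text
time: 4.35
eef_pos: [0.4419, -0.1583, 0.269]
tcp_rot: [0.573, -0.416, 0.413, -0.573]
contact_force: [0.4, -0.7, 0.6]
opening: -0.003
```

Request:
send_rows(plan=[[[0,0,0.05],[0,0,0]],[[0,0,0.05],[0,0,0]],[[0,0,0.05],[0,0,0]],[[0,0,0.05],[0,0,0]],[[0,0,0.05],[0,0,0]],[[0,0,0.05],[0,0,0]],[[0,0,0.05],[0,0,0]],[[0,0,0.05],[0,0,0]],[[0,0,0.05],[0,0,0]],[[0,0,0.05],[0,0,0]],[[0,0,0.05],[0,0,0]],[[0,0,0.05],[0,0,0]]])

```text
time: 5.55
eef_pos: [0.5125, -0.1364, 0.2761]
tcp_rot: [-0.572, 0.413, -0.416, 0.574]
contact_force: [-5.7, 4.1, 17.3]
opening: -0.001
```

```bash
python3 -c "
from h import *
to(0,-.1,.27)
s=read_camera('scene');cv2.imwrite('pics/s3.png',s['img'][30:330,100:500])"
```

```text
now [-0.0408 -0.0964  0.2761] t 5.55 units [0.029 0.053 0.34 ] F [-5.67  4.06 17.31]
```

View pics/s3.png

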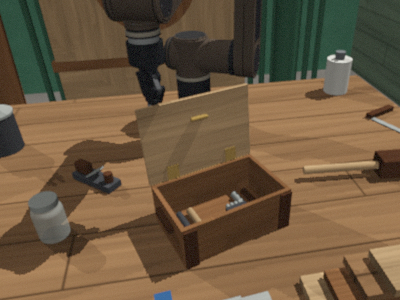

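The free edge has caught under a wider part of the finger: 17 N upwards, with the TCP lifted 7 mm. I'll back off, raise the tool and push with just the fingertips.

Request:
send_rows(plan=[[[0,0,-0.1],[0,0,0]],[[0,0,-0.1],[0,0,0]],[[0,0,-0.1],[0,0,0]],[[0,0,-0.1],[0,0,0]],[[0,-0.1,-0.05],[0,0,0]],[[0,-0.08,0],[0,0,0]],[[0,0,0],[0,0,0]]])

```text
time: 6.3
eef_pos: [0.4603, -0.1545, 0.2954]
tcp_rot: [-0.572, 0.413, -0.416, 0.573]
contact_force: [-0.3, 0.3, 0.4]
opening: 0.004
```

```bash
python3 -c "
from h import *
to(0,-.1,.29)"
```

```text
now [-0.096  -0.0972  0.2954] t 6.3 units [0.021 0.048 0.8  ] F [-0.31  0.32  0.43]
```

Request:
send_rows(plan=[[[0,0.03,0.05],[0,0,0]],[[0,0,0.05],[0,0,0]],[[0,0,0.05],[0,0,0]],[[0,0,0.05],[0,0,0]],[[0,0,0.05],[0,0,0]],[[0,0,0.05],[0,0,0]],[[0,0,0.05],[0,0,0]],[[0,0,0.05],[0,0,0]]])

```text
time: 7.1
eef_pos: [0.5051, -0.1387, 0.2894]
tcp_rot: [0.573, -0.415, 0.414, -0.572]
contact_force: [-2.3, -1.0, 2.1]
opening: 0.0
```

```bash
python3 -c "
from h import *
to(0,-.1,.29)
s=read_camera('scene');cv2.imwrite('pics/s4.png',cv2.resize(s['img'][60:260,180:440],None,fx=2.5,fy=2.5))"
```

```text
now [-0.0486 -0.0963  0.2894] t 7.1 units [ 0.03  -0.006  0.405] F [-2.29 -0.98  2.09]
```

View pics/s4.png

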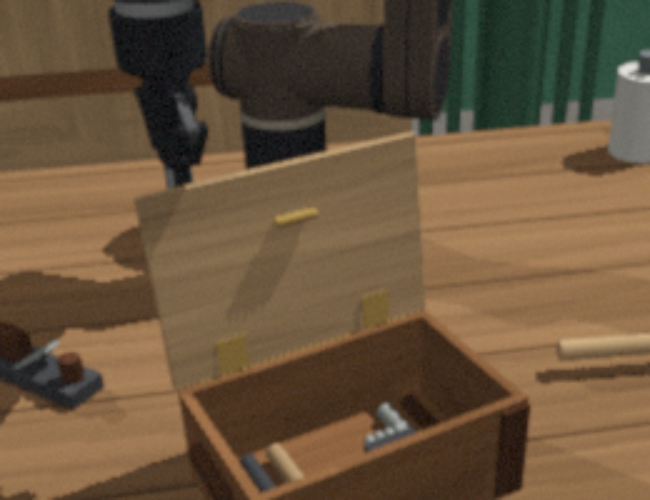

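The tip (crop 180,188) is behind the free edge and pushing with about 2.5 N. I'll keep pushing, and lower slightly once the lid is past upright.

Request:
send_rows(plan=[[[0,0,0.05],[0,0,0]],[[0,0,0.05],[0,0,0]],[[0,0,0.05],[0,0,0]],[[0,0,0.05],[0,0,0]],[[0,0,0.05],[0,0,0]],[[0,0,0.05],[0,0,0]],[[0,0,0.05],[0,0,0]],[[0,0.01,0.05],[0,0,0]],[[0,0.02,0.05],[0,0,0]],[[0,0.02,0.05],[0,0,0]]])

```text
time: 8.15
eef_pos: [0.5626, -0.1199, 0.2828]
tcp_rot: [-0.573, 0.414, -0.415, 0.573]
contact_force: [-1.0, -0.2, 1.7]
opening: 0.003
```

Request:
send_rows(plan=[[[0,0.02,0.04],[0,0,0]],[[0,0.02,0.04],[0,0,0]],[[0,0.02,0.04],[0,0,0]],[[0,0.02,0.04],[0,0,0]]])

```text
time: 8.55
eef_pos: [0.5806, -0.1138, 0.2731]
tcp_rot: [-0.573, 0.415, -0.415, 0.573]
contact_force: [-0.5, -1.1, 0.6]
opening: -0.004
```

```bash
python3 -c "
from h import *
to(0.06,-.1,.275)
s=read_camera('scene');cv2.imwrite('pics/s5.png',cv2.resize(s['img'][60:260,180:440],None,fx=2.5,fy=2.5))"
```

```text
now [ 0.0309 -0.0964  0.2731] t 8.55 units [ 0.029 -0.016  0.242] F [-0.49 -1.08  0.57]
```

View pics/s5.png

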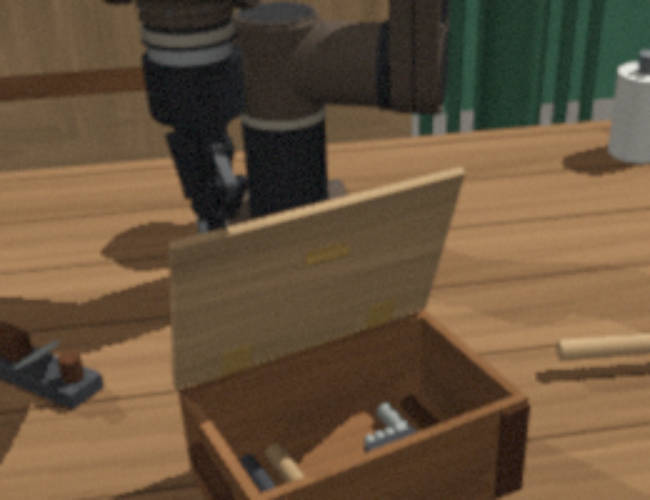

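The lid is past upright, with its edge from crop (175,245) to (463,172). I'll pause to see whether it falls by itself.

```bash
cat >> h.py <<'E'
def lidtop():  # lowest-x: topmost light-wood pixel down a few columns in scene view
    im=read_camera('scene')['img'];np.save('/tmp/b.npy',im) if False else None
    import os
    if os.path.exists('/tmp/a.png'): print('diff px',int((cv2.absdiff(im,cv2.imread('/tmp/a.png'))[100:280,240:400].max(2)>25).sum()))
    cv2.imwrite('/tmp/a.png',im)
E
python3 -c "
from h import *
lidtop()"
```

Request:
send_rows(plan=[[[0,0,0],[0,0,0]],[[0,0,0],[0,0,0]],[[0,0,0],[0,0,0]],[[0,0,0],[0,0,0]]])

```text
time: 9.05
eef_pos: [0.5802, -0.114, 0.2736]
tcp_rot: [-0.573, 0.414, -0.415, 0.573]
contact_force: [0.3, 0.4, -0.1]
opening: -0.001
```

```bash
python3 -c "
from h import *
lidtop();to(.06,-.1,.265)"
```

```text
diff px 784
now [ 0.0304 -0.0964  0.2736] t 9.1 units [0.029 0.071 0.246] F [-0.65  0.34 -0.25]
```

Request:
send_rows(plan=[[[0,0,0],[0,0,0]],[[0,0,0],[0,0,0]],[[0,0,0],[0,0,0]],[[0,0,0],[0,0,0]],[[0,0,0],[0,0,0]]])

```text
time: 9.6
eef_pos: [0.5802, -0.1139, 0.2734]
tcp_rot: [-0.573, 0.414, -0.415, 0.573]
contact_force: [-0.0, -0.4, -0.5]
opening: 0.003
```

```bash
python3 -c "
from h import *
lidtop()"
```

```text
diff px 1214
```

The lid is falling by itself. I'll retreat upwards while it swings down.

Request:
send_rows(plan=[[[0,-0.1,-0.1],[0,0,0]],[[0,-0.1,0],[0,0,0]],[[0,-0.1,0],[0,0,0]],[[0,-0.1,0],[0,0,0]],[[0,-0.1,0],[0,0,0]],[[0,-0.1,0],[0,0,0]],[[0,-0.1,0],[0,0,0]],[[0,-0.1,0],[0,0,0]],[[0,0,0],[0,0,0]],[[0,0,0],[0,0,0]],[[0,0,0],[0,0,0]],[[0,0,0],[0,0,0]]])

```text
time: 10.85
eef_pos: [0.5685, -0.1176, 0.3684]
tcp_rot: [0.573, -0.415, 0.414, -0.573]
contact_force: [0.1, 0.0, -0.2]
opening: 0.003
```

Request:
send_rows(plan=[[[0,0,0],[0,0,0]],[[0,0,0],[0,0,0]],[[0,0,0],[0,0,0]],[[0,0,0],[0,0,0]],[[0,0,0],[0,0,0]],[[0,0,0],[0,0,0]],[[0,0,0],[0,0,0]],[[0,0,0],[0,0,0]],[[0,0,0],[0,0,0]],[[0,0,0],[0,0,0]],[[0,0,0],[0,0,0]],[[0,0,0],[0,0,0]]])

```text
time: 12.05
eef_pos: [0.5688, -0.1177, 0.3694]
tcp_rot: [-0.573, 0.415, -0.415, 0.573]
contact_force: [-0.1, -0.0, 0.2]
opening: 0.0
```

Request:
send_rows(plan=[[[0,0,0],[0,0,0]],[[0,0,0],[0,0,0]],[[0,0,0],[0,0,0]],[[0,0,0],[0,0,0]],[[0,0,0],[0,0,0]],[[0,0,0],[0,0,0]],[[0,0,0],[0,0,0]],[[0,0,0],[0,0,0]],[[0,0,0],[0,0,0]],[[0,0,0],[0,0,0]],[[0,0,0],[0,0,0]],[[0,0,0],[0,0,0]]])

```text
time: 13.25
eef_pos: [0.5688, -0.1177, 0.3694]
tcp_rot: [0.573, -0.415, 0.414, -0.573]
contact_force: [0.5, 0.1, 0.4]
opening: -0.001
```

```bash
python3 -c "
from h import *
lidtop()"
```

```text
diff px 11042
```

Request:
send_rows(plan=[[[0,0,0],[0,0,0]],[[0,0,0],[0,0,0]],[[0,0,0],[0,0,0]],[[0,0,0],[0,0,0]],[[0,0,0],[0,0,0]]])

```text
time: 13.8
eef_pos: [0.5688, -0.1177, 0.3694]
tcp_rot: [-0.573, 0.415, -0.415, 0.573]
contact_force: [0.0, 1.2, 0.2]
opening: -0.005
```

```bash
python3 -c "
from h import *
lidtop();to(.18,0,.2)
s=read_camera('scene');cv2.imwrite('pics/s6.png',cv2.resize(s['img'][100:300,200:440],None,fx=2.5,fy=2.5))"
```

```text
diff px 5
now [ 0.0185 -0.0964  0.3694] t 13.85 units [-0.805  1.412  1.344] F [-0.06 -0.36  0.29]
```

View pics/s6.png

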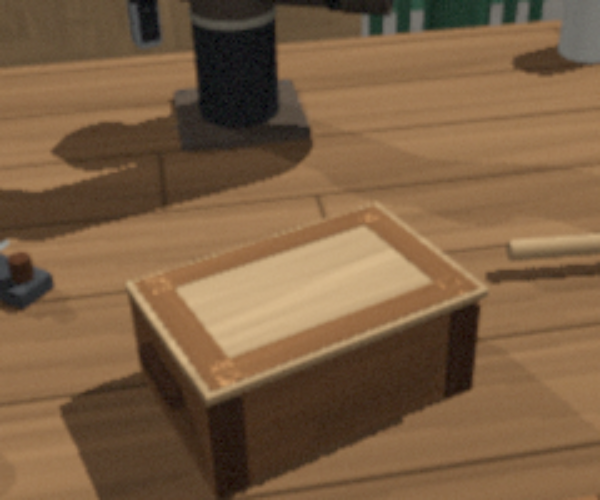

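The lid is down and ajar: its free edge runs from crop (210,397) to (487,292), and it has stopped moving. Moving above the edge middle.

Request:
send_rows(plan=[[[-0.1,0,0.16],[0,0,0]],[[-0.1,0,0.16],[0,0,0]],[[-0.1,0,0.16],[0,0,0]],[[-0.1,0,0.16],[0,0,0]],[[-0.1,0,0.16],[0,0,0]],[[-0.1,0,0.16],[0,0,0]],[[-0.1,0,0.16],[0,0,0]],[[-0.1,0,0.16],[0,0,0]],[[0,0.35,0],[0,0,0]],[[0,0.35,0],[0,0,0]],[[0,0.35,0],[0,0,0]],[[0,0.35,0],[0,0,0]]])

```text
time: 15.1
eef_pos: [0.6846, 0.0217, 0.1999]
tcp_rot: [-0.573, 0.414, -0.415, 0.573]
contact_force: [0.7, -1.5, -0.3]
opening: 0.003
```

```bash
python3 -c "
from h import *
to(.175,0,.15)
s=read_camera('scene')
a,b=onz(s,284,258,.126),onz(s,395,217,.126);print(cp(a),cp(b))"
```

```text
now [ 0.1721 -0.0005  0.1999] t 15.1 units [-0.004  0.415  0.023] F [ 0.68 -1.48 -0.25]
[ 0.1879 -0.136   0.126 ] [0.1904 0.1378 0.126 ]
```

The measured edge lies at 0.188–0.190 m from the hinge, against 0.192 expected. Descending.

Request:
send_rows(plan=[[[0,0.15,0.04],[0,0,0]],[[0,0.15,0],[0,0,0]],[[0,0.1,0],[0,0,0]],[[0,0.04,0],[0,0,0]],[[0,0,0],[0,0,0]]])

```text
time: 15.65
eef_pos: [0.6893, 0.023, 0.1486]
tcp_rot: [0.573, -0.415, 0.414, -0.573]
contact_force: [-0.4, 0.5, -0.3]
opening: -0.0
```

Request:
send_rows(plan=[[[0,0.01,0],[0,0,0]],[[0,0.01,0],[0,0,0]],[[0,0.01,0],[0,0,0]],[[0,0,0],[0,0,0]]])

```text
time: 16.05
eef_pos: [0.6893, 0.023, 0.1453]
tcp_rot: [-0.573, 0.414, -0.415, 0.573]
contact_force: [0.6, -0.2, -0.6]
opening: 0.002
```

Request:
send_rows(plan=[[[0,0.01,0],[0,0,0]],[[0,0.01,0],[0,0,0]],[[0,0,0],[0,0,0]]])

```text
time: 16.35
eef_pos: [0.6891, 0.023, 0.1423]
tcp_rot: [0.573, -0.415, 0.414, -0.573]
contact_force: [0.6, -0.4, 0.3]
opening: 0.002
```

Request:
send_rows(plan=[[[0,0.01,0],[0,0,0]],[[0,0,0],[0,0,0]]])

```text
time: 16.55
eef_pos: [0.6893, 0.023, 0.1414]
tcp_rot: [-0.573, 0.414, -0.415, 0.573]
contact_force: [-0.1, 0.1, 0.6]
opening: 0.002
```

Request:
send_rows(plan=[[[0,0.005,0],[0,0,0]],[[0,0,0],[0,0,0]]])

```text
time: 16.75
eef_pos: [0.6894, 0.023, 0.1413]
tcp_rot: [-0.573, 0.414, -0.415, 0.573]
contact_force: [-0.8, 0.3, 1.8]
opening: -0.0
```

Contact at about z = 0.141. Next I press in small steps.

Request:
send_rows(plan=[[[0,0.005,0],[0,0,0]],[[0,0,0],[0,0,0]]])

```text
time: 16.95
eef_pos: [0.6895, 0.023, 0.1411]
tcp_rot: [-0.573, 0.414, -0.415, 0.573]
contact_force: [-1.3, -0.6, 4.7]
opening: -0.001
```

Request:
send_rows(plan=[[[0,0.005,0],[0,0,0]],[[0,0,0],[0,0,0]]])

```text
time: 17.15
eef_pos: [0.6895, 0.023, 0.141]
tcp_rot: [-0.573, 0.414, -0.415, 0.573]
contact_force: [-2.9, -0.3, 6.3]
opening: 0.001
```

Request:
send_rows(plan=[[[0,0.005,0],[0,0,0]],[[0,0,0],[0,0,0]]])

```text
time: 17.35
eef_pos: [0.6895, 0.023, 0.1409]
tcp_rot: [-0.573, 0.414, -0.415, 0.573]
contact_force: [-3.6, 0.2, 8.0]
opening: 0.001
```

Request:
send_rows(plan=[[[0,0.008,0],[0,0,0]],[[0,0,0],[0,0,0]]])

```text
time: 17.55
eef_pos: [0.6896, 0.023, 0.1407]
tcp_rot: [-0.573, 0.414, -0.415, 0.573]
contact_force: [-5.8, 1.1, 10.7]
opening: 0.0
```

Request:
send_rows(plan=[[[0,0.008,0],[0,0,0]],[[0,0,0],[0,0,0]]])

```text
time: 17.75
eef_pos: [0.6896, 0.023, 0.1405]
tcp_rot: [-0.573, 0.414, -0.415, 0.573]
contact_force: [-6.2, 0.5, 12.6]
opening: 0.004
```

Request:
send_rows(plan=[[[0,0.005,0],[0,0,0]],[[0,0,0],[0,0,0]]])

```text
time: 17.95
eef_pos: [0.6896, 0.0231, 0.1404]
tcp_rot: [-0.573, 0.414, -0.415, 0.573]
contact_force: [-7.2, 0.3, 13.7]
opening: -0.002
```

Request:
send_rows(plan=[[[0,0.004,-0.006],[0,0,0]],[[0,0,0],[0,0,0]]])

```text
time: 18.15
eef_pos: [0.6896, 0.023, 0.1403]
tcp_rot: [-0.572, 0.414, -0.415, 0.573]
contact_force: [-5.9, 1.4, 14.2]
opening: -0.001
```

Request:
send_rows(plan=[[[0,0.006,-0.004],[0,0,0]],[[0,0,0],[0,0,0]]])

```text
time: 18.35
eef_pos: [0.6896, 0.023, 0.1403]
tcp_rot: [-0.572, 0.413, -0.416, 0.574]
contact_force: [-6.1, 0.9, 15.2]
opening: 0.001
```

Request:
send_rows(plan=[[[0,0.006,0],[0,0,0]],[[0,0,0],[0,0,0]]])

```text
time: 18.55
eef_pos: [0.6896, 0.023, 0.14]
tcp_rot: [-0.572, 0.413, -0.416, 0.574]
contact_force: [-7.1, 1.5, 16.9]
opening: -0.002
```

Request:
send_rows(plan=[[[0,0.005,-0.004],[0,0,0]],[[0,0,0],[0,0,0]]])

```text
time: 18.75
eef_pos: [0.6896, 0.023, 0.1399]
tcp_rot: [-0.572, 0.413, -0.416, 0.574]
contact_force: [-5.9, 1.2, 17.0]
opening: -0.0
```

Request:
send_rows(plan=[[[0,0.005,-0.003],[0,0,0]],[[0,0,0],[0,0,0]]])

```text
time: 18.95
eef_pos: [0.6896, 0.023, 0.1396]
tcp_rot: [-0.571, 0.413, -0.416, 0.574]
contact_force: [-6.6, 2.0, 18.1]
opening: -0.0
```

Request:
send_rows(plan=[[[0,0.005,-0.003],[0,0,0]],[[0,0,0],[0,0,0]]])

```text
time: 19.15
eef_pos: [0.6895, 0.023, 0.1393]
tcp_rot: [-0.571, 0.413, -0.416, 0.575]
contact_force: [-5.1, 2.2, 18.1]
opening: 0.001
```

Request:
send_rows(plan=[[[0,0.005,-0.003],[0,0,0]],[[0,0,0],[0,0,0]]])

```text
time: 19.35
eef_pos: [0.6895, 0.023, 0.1391]
tcp_rot: [-0.571, 0.412, -0.417, 0.575]
contact_force: [-4.5, 2.9, 19.2]
opening: 0.001
```

Request:
send_rows(plan=[[[0,0.005,-0.003],[0,0,0]],[[0,0,0],[0,0,0]]])

```text
time: 19.55
eef_pos: [0.6895, 0.023, 0.139]
tcp_rot: [-0.571, 0.412, -0.417, 0.575]
contact_force: [-4.8, 2.4, 19.9]
opening: -0.001
```

Request:
send_rows(plan=[[[0,0.005,-0.003],[0,0,0]],[[0,0,0],[0,0,0]]])

```text
time: 19.75
eef_pos: [0.6895, 0.023, 0.1387]
tcp_rot: [-0.57, 0.412, -0.417, 0.575]
contact_force: [-3.3, 2.8, 20.5]
opening: 0.0
```

Request:
send_rows(plan=[[[0,0.005,-0.003],[0,0,0]],[[0,0,0],[0,0,0]]])

```text
time: 19.95
eef_pos: [0.6895, 0.023, 0.1385]
tcp_rot: [-0.57, 0.412, -0.417, 0.576]
contact_force: [-4.1, 4.0, 20.7]
opening: 0.004
```

Request:
send_rows(plan=[[[0,0.006,-0.002],[0,0,0]],[[0,0,0],[0,0,0]]])

```text
time: 20.15
eef_pos: [0.6895, 0.023, 0.138]
tcp_rot: [-0.57, 0.411, -0.418, 0.576]
contact_force: [-3.5, 4.7, 21.0]
opening: 0.004
```

Request:
send_rows(plan=[[[0,0.006,-0.002],[0,0,0]],[[0,0,0],[0,0,0]]])

```text
time: 20.35
eef_pos: [0.6896, 0.023, 0.1379]
tcp_rot: [-0.57, 0.411, -0.418, 0.576]
contact_force: [-4.1, 4.0, 22.2]
opening: 0.001
```

Request:
send_rows(plan=[[[0,0.005,-0.002],[0,0,0]],[[0,0,0],[0,0,0]]])

```text
time: 20.55
eef_pos: [0.6895, 0.023, 0.1378]
tcp_rot: [-0.57, 0.411, -0.418, 0.576]
contact_force: [-4.2, 5.1, 22.9]
opening: -0.002
```

Request:
send_rows(plan=[[[0,0.005,-0.002],[0,0,0]],[[0,0,0],[0,0,0]]])

```text
time: 20.75
eef_pos: [0.6895, 0.023, 0.1378]
tcp_rot: [-0.569, 0.411, -0.418, 0.576]
contact_force: [-6.2, 5.1, 25.0]
opening: -0.001
```

It has reached 25 N with about 3.5 mm of travel, which is close to the 30 N limit. I'll ease off and press again nearer the free edge, where the lever is better.

Request:
send_rows(plan=[[[0,-0.06,0],[0,0,0]],[[0,-0.07,0],[0,0,0]],[[0,0,0],[0,0,0]]])

```text
time: 21.05
eef_pos: [0.6849, 0.0214, 0.1437]
tcp_rot: [-0.573, 0.414, -0.415, 0.573]
contact_force: [-0.2, -0.7, 0.4]
opening: -0.001
```

```bash
python3 -c "
from h import *
to(.186,0,.1425);s=get_state();print(R.from_quat(s['tcp_rot']).as_matrix().round(4))"
```

```text
now [ 0.1723 -0.0008  0.1437] t 21.05 units [-0.007  0.01   0.113] F [-0.16 -0.66  0.41]
[[ 3.126e-01  1.000e-03  9.499e-01]
 [-9.499e-01 -2.000e-04  3.126e-01]
 [ 5.000e-04 -1.000e+00  9.000e-04]]
```

Request:
send_rows(plan=[[[-0.004,0,0.06],[0,0,0]],[[-0.004,0,0.06],[0,0,0]],[[0,0.01,0],[0,0,0]],[[0,0,0],[0,0,0]]])

```text
time: 21.45
eef_pos: [0.6979, 0.0271, 0.1409]
tcp_rot: [0.573, -0.415, 0.414, -0.573]
contact_force: [-0.2, 0.8, 0.3]
opening: 0.0
```

Request:
send_rows(plan=[[[0,0.01,-0.003],[0,0,0]],[[0,0.01,-0.003],[0,0,0]],[[0,0,0],[0,0,0]]])

```text
time: 21.75
eef_pos: [0.6971, 0.0267, 0.1394]
tcp_rot: [0.573, -0.415, 0.414, -0.573]
contact_force: [-0.5, 0.0, 0.0]
opening: 0.0
```

Request:
send_rows(plan=[[[0,0.01,-0.004],[0,0,0]],[[0,0.01,-0.004],[0,0,0]],[[0,0,0],[0,0,0]]])

```text
time: 22.05
eef_pos: [0.6971, 0.0265, 0.1387]
tcp_rot: [-0.572, 0.414, -0.415, 0.573]
contact_force: [-0.0, 0.4, 4.5]
opening: 0.005
```

Request:
send_rows(plan=[[[0,0.01,-0.004],[0,0,0]],[[0,0.01,-0.004],[0,0,0]],[[0,0,0],[0,0,0]]])

```text
time: 22.35
eef_pos: [0.6971, 0.0265, 0.1384]
tcp_rot: [-0.572, 0.413, -0.416, 0.574]
contact_force: [-1.9, 0.8, 10.3]
opening: -0.001
```

Request:
send_rows(plan=[[[0,0.01,-0.004],[0,0,0]],[[0,0.01,-0.004],[0,0,0]],[[0,0,0],[0,0,0]]])

```text
time: 22.65
eef_pos: [0.6971, 0.0264, 0.1382]
tcp_rot: [-0.571, 0.413, -0.416, 0.575]
contact_force: [-2.9, 3.0, 14.9]
opening: 0.003
```

Request:
send_rows(plan=[[[0,0.01,-0.004],[0,0,0]],[[0,0,0],[0,0,0]]])

```text
time: 22.85
eef_pos: [0.6971, 0.0264, 0.1382]
tcp_rot: [-0.571, 0.412, -0.417, 0.575]
contact_force: [-3.7, 3.4, 17.5]
opening: -0.002
```

Request:
send_rows(plan=[[[0,0.01,-0.004],[0,0,0]],[[0,0,0],[0,0,0]]])

```text
time: 23.05
eef_pos: [0.6971, 0.0264, 0.1381]
tcp_rot: [-0.571, 0.412, -0.417, 0.575]
contact_force: [-3.5, 3.3, 19.9]
opening: -0.003
```

Request:
send_rows(plan=[[[0,0.007,-0.003],[0,0,0]],[[0,0,0],[0,0,0]]])

```text
time: 23.25
eef_pos: [0.6971, 0.0264, 0.1381]
tcp_rot: [-0.57, 0.412, -0.417, 0.575]
contact_force: [-5.0, 3.7, 21.7]
opening: 0.003
```

Request:
send_rows(plan=[[[0,0.006,-0.003],[0,0,0]],[[0,0,0],[0,0,0]]])

```text
time: 23.45
eef_pos: [0.697, 0.0264, 0.138]
tcp_rot: [-0.57, 0.412, -0.417, 0.576]
contact_force: [-4.5, 4.5, 23.3]
opening: 0.003
```

Request:
send_rows(plan=[[[0,0.005,-0.003],[0,0,0]],[[0,0,0],[0,0,0]]])

```text
time: 23.65
eef_pos: [0.697, 0.0264, 0.138]
tcp_rot: [-0.57, 0.411, -0.418, 0.576]
contact_force: [-4.5, 4.8, 24.8]
opening: -0.0
```

The lid no longer yields, although the force rises. I'll back off and check whether it is already shut.

Request:
send_rows(plan=[[[0,-0.1,0],[0,0,0]],[[0,-0.2,0],[0,0,0]],[[0,-0.35,0],[0,0,0]],[[0,-0.4,0],[0,0,0]],[[0,-0.4,0],[0,0,0]],[[0,-0.3,-0.3],[0,0,0]],[[0,0,-0.4],[0,0,0]],[[0,0,-0.4],[0,0,0]],[[0,0,0],[0,0,0]]])

```text
time: 24.55
eef_pos: [0.5626, -0.0165, 0.3348]
tcp_rot: [0.574, -0.417, 0.413, -0.571]
contact_force: [-0.8, -0.0, -0.6]
opening: -0.005
```

```bash
python3 -c "
from h import *
to(.185,0,.145)
s=np.mean([read_camera('scene')['img'].astype(float) for _ in range(5)],0).astype('uint8');a=cv2.imread('/tmp/a.png')
b=np.vstack([cv2.resize(i[200:300,245:405],None,fx=4,fy=3,interpolation=cv2.INTER_CUBIC) for i in(a,s)]);cv2.imwrite('pics/s7.png',b)
ga,gs=[cv2.cvtColor(i,6).astype(int) for i in(a,s)]
for u in(300,320,340,360,380):
    v=slice(int(258-(u-284)*.37)-8,int(258-(u-284)*.37)+10);print(u,v.start,ga[v,u],gs[v,u])"
```

```text
now [0.0443 0.0016 0.3348] t 24.55 units [0.013 1.574 1.181] F [-0.79 -0.02 -0.59]
300 244 [118 118 116 117 116 118 131 156 145 102  85  73  50  54  51  55  52  51] [122 121 117 117 115 116 119 132 157 148 109  85  73  53  52  51  50  53]
320 236 [118 114 114 112 111 107 121 148 151 115  86  76  49  54  55  52  52  48] [120 120 115 114 115 113 114 120 147 154 117  87  74  56  52  52  49  53]
340 229 [112 114 114 111 108 112 145 161 128  89  80  63  48  48  51  54  50  51] [116 115 115 114 110 109 112 142 163 132  93  76  60  54  52  52  51  52]
360 221 [113 115 115 112 111 117 151 166 137  93  79  68  55  55  46  49  56  50] [114 113 115 114 114 111 118 152 167 140  97  81  65  53  53  53  51  52]
380 214 [115 110 115 116 105 125 155 142 101  79  63  41  31  42  39  34  32  30] [137 132 137 137 127 107 127 156 143  97  78  57  37  33  36  32  31  28]
```

View pics/s7.png

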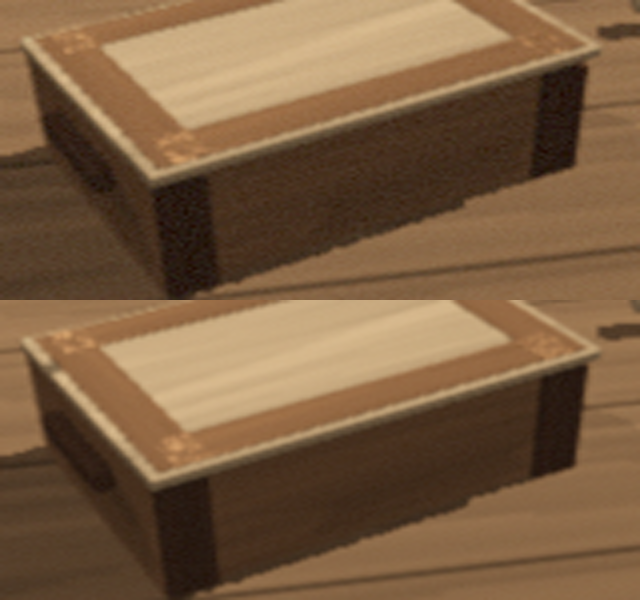

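The upper half of the picture is before pressing and the lower half after. The free edge sits about 1.1 px lower everywhere, which is roughly 3 mm. I'll compare that with the projected geometry for the flush, half-way and ajar positions.

```bash
cat > m.py <<'E'
from h import *
c=read_camera('scene')
s=np.mean([read_camera('scene')['img'].astype(float) for _ in range(6)],0)
def edges(im):
    g=cv2.cvtColor(im.astype('uint8'),6).astype(float);out=[]
    for u in range(302,372,5):
        v0=int(258-(u-284)*.37); col=g[:,u-1:u+2].mean(1)   # lid strip
        seg=col[v0-8:v0+8]; k=seg.argmax()
        up=np.interp(.5*(seg[k]+seg[:k-3].mean()),seg[k-4:k+1],np.arange(k-4,k+1))+v0-8
        d=seg[k:k+5]; lo=np.interp(-(.5*(seg[k]+80)),-d,np.arange(k,k+5))+v0-8
        w=col[v0+12:v0+50]; j=np.argmax(np.diff(cv2.GaussianBlur(w.reshape(-1,1),(1,5),1).ravel())); bot=v0+12+j+.5
        out.append((u,up,lo,bot))
    return np.array(out)
us=np.arange(302,372,5)
def pred(x,z):
    P=[proj(c,H*[1,1,0]+EX*x+EY*y+[0,0,z]) for y in(-.14,.14)];return np.interp(us,[P[0][0],P[1][0]],[P[0][1],P[1][1]])
E
python3 - <<'E'
from m import *
a=cv2.imread('/tmp/a.png')
for n,i in(('before',a),('now',s)):
    e=edges(i);print(n,'bottom-up',(e[:,3]-e[:,1]).round(1),'med',np.median(e[:,3]-e[:,1]),'lo',np.median(e[:,2]-e[:,1]),'up mean',e[:,1].mean(),'bot',e[:,3].mean())
for th in(0,.02,.04):
    ce,se=np.cos(th),np.sin(th)
    t=pred(.192*ce-.01*se,.11+.192*se+.01*ce);l=pred(.192*ce,.11+.192*se);b=pred(.18,0)
    print(th,'bot-up',(b-t).mean(),'lo-up',(l-t).mean(),'up',t.mean(),'bot',b.mean())
E
```

```text
before bottom-up [44.4 44.2 44.1 44.  43.9 43.8 43.9 42.7 42.7 42.7 42.6 42.3 39.3 40.3] med 43.25694128787879 lo 2.6064689540485375 up mean 236.7237439129901 bot 279.64285714285717
now bottom-up [43.1 43.1 42.9 42.8 42.7 42.7 42.7 41.7 41.7 41.4 41.3 41.3 38.3 38.3] med 42.178950617283945 lo 2.5376372352657484 up mean 237.85454238253595 bot 279.57142857142856
0 bot-up 35.18671997961532 lo-up 3.5573039618694366 up 242.55536015995412 bot 277.7420801395694
0.02 bot-up 36.65093678941436 lo-up 3.64763138488254 up 241.09114335015502 bot 277.7420801395694
0.04 bot-up 38.14774500561018 lo-up 3.7361302481468357 up 239.59433513395925 bot 277.7420801395694
```

The image says the lid moved 2.9 mm (about 0.015 rad), so probably it is not flush yet. To get the angle directly, I'll touch the lid lightly near the hinge and compare heights.

Request:
send_rows(plan=[[[0,0.3,-0.03],[0,0,0]],[[0,0.3,-0.03],[0,0,0]],[[0,0.3,-0.03],[0,0,0]],[[0,0.3,-0.03],[0,0,0]],[[0,0.25,0],[0,0,0]],[[0,0.12,0],[0,0,0]],[[0,0,0],[0,0,0]]])

```text
time: 25.85
eef_pos: [0.5529, -0.0201, 0.1466]
tcp_rot: [0.574, -0.416, 0.413, -0.572]
contact_force: [0.2, 0.3, -0.2]
opening: 0.001
```

```bash
python3 -c "
from h import *
to(.03,0,.138);s=get_state();print(R.from_quat(s['tcp_rot']).as_matrix().round(4))"
```

```text
now [0.0341 0.0013 0.1466] t 25.85 units [ 0.011  0.071 -0.034] F [ 0.17  0.34 -0.18]
[[ 0.3127 -0.0049  0.9498]
 [-0.9498  0.0011  0.3127]
 [-0.0025 -1.     -0.0043]]
```

Request:
send_rows(plan=[[[0,0.02,0],[0,0,0]],[[0,0.02,0],[0,0,0]],[[0,0.02,0],[0,0,0]],[[0,0,0],[0,0,0]]])

```text
time: 26.25
eef_pos: [0.5547, -0.0205, 0.1424]
tcp_rot: [-0.573, 0.414, -0.415, 0.573]
contact_force: [-0.1, 0.2, -0.1]
opening: 0.002
```

Request:
send_rows(plan=[[[0,0.008,0],[0,0,0]],[[0,0,0],[0,0,0]]])

```text
time: 26.45
eef_pos: [0.5543, -0.0204, 0.1409]
tcp_rot: [-0.573, 0.414, -0.415, 0.573]
contact_force: [-0.6, 0.7, 0.5]
opening: 0.001
```

Request:
send_rows(plan=[[[0,0.008,0],[0,0,0]],[[0,0,0],[0,0,0]]])

```text
time: 26.65
eef_pos: [0.5542, -0.0204, 0.1397]
tcp_rot: [0.573, -0.415, 0.414, -0.573]
contact_force: [-0.9, 0.4, -0.6]
opening: 0.001
```

Request:
send_rows(plan=[[[0,0.008,0],[0,0,0]],[[0,0,0],[0,0,0]]])

```text
time: 26.85
eef_pos: [0.5542, -0.0204, 0.1386]
tcp_rot: [0.573, -0.415, 0.414, -0.573]
contact_force: [0.1, 0.2, -0.4]
opening: 0.001
```

Request:
send_rows(plan=[[[0,0.008,0],[0,0,0]],[[0,0,0],[0,0,0]]])

```text
time: 27.05
eef_pos: [0.5542, -0.0204, 0.1377]
tcp_rot: [0.573, -0.415, 0.414, -0.573]
contact_force: [0.3, -0.2, -0.7]
opening: 0.0
```

Request:
send_rows(plan=[[[0,0.008,0],[0,0,0]],[[0,0,0],[0,0,0]]])

```text
time: 27.25
eef_pos: [0.5542, -0.0204, 0.1368]
tcp_rot: [0.573, -0.415, 0.414, -0.573]
contact_force: [0.1, 0.5, 0.1]
opening: -0.003
```

Request:
send_rows(plan=[[[0,0.008,0],[0,0,0]],[[0,0,0],[0,0,0]]])

```text
time: 27.45
eef_pos: [0.5542, -0.0204, 0.1358]
tcp_rot: [0.573, -0.415, 0.414, -0.573]
contact_force: [0.7, 0.4, 0.2]
opening: -0.001
```

Request:
send_rows(plan=[[[0,0.006,0],[0,0,0]],[[0,0,0],[0,0,0]]])

```text
time: 27.65
eef_pos: [0.5543, -0.0204, 0.1352]
tcp_rot: [-0.573, 0.414, -0.415, 0.573]
contact_force: [0.2, 0.1, 0.4]
opening: 0.001
```

Request:
send_rows(plan=[[[0,0.006,0],[0,0,0]],[[0,0,0],[0,0,0]]])

```text
time: 27.85
eef_pos: [0.5544, -0.0204, 0.135]
tcp_rot: [0.573, -0.415, 0.415, -0.573]
contact_force: [-1.0, 0.3, 2.4]
opening: 0.002
```

The lid touches at z = 0.1350 near the hinge (0.035 m out) and at 0.139 near the edge. That makes the angle about 0.026, so the catch has not given yet. I'll press again right at the edge, trimming the sideways load so that the vertical force counts.

Request:
send_rows(plan=[[[0,-0.1,0],[0,0,0]],[[0,-0.1,0.28],[0,0,0]],[[0,0,0.35],[0,0,0]],[[0,0,0.35],[0,0,0]],[[0,0,0.3],[0,0,0]],[[0,0.05,0],[0,0,0]],[[0,0.03,0],[0,0,0]],[[0,0,0],[0,0,0]]])

```text
time: 28.65
eef_pos: [0.6987, 0.0275, 0.1476]
tcp_rot: [0.573, -0.415, 0.414, -0.572]
contact_force: [-0.2, 0.5, -1.0]
opening: 0.004
```

```bash
python3 -c "
from h import *
to(.189,0,.14)"
```

```text
now [0.1873 0.0006 0.1476] t 28.65 units [0.005 0.063 0.013] F [-0.21  0.54 -0.96]
```

Request:
send_rows(plan=[[[0,0.03,0.013],[0,0,0]],[[0,0.03,0],[0,0,0]],[[0,0.01,0],[0,0,0]],[[0,0,0],[0,0,0]]])

```text
time: 29.05
eef_pos: [0.7013, 0.0279, 0.1403]
tcp_rot: [0.573, -0.415, 0.414, -0.573]
contact_force: [-0.3, -0.8, -0.1]
opening: 0.001
```

Request:
send_rows(plan=[[[-0.003,0.01,-0.004],[0,0,0]],[[-0.003,0.01,-0.004],[0,0,0]],[[0,0,0],[0,0,0]]])

```text
time: 29.35
eef_pos: [0.7009, 0.0283, 0.1388]
tcp_rot: [-0.573, 0.414, -0.415, 0.573]
contact_force: [-0.3, -0.2, 1.9]
opening: -0.002
```

Request:
send_rows(plan=[[[-0.003,0.01,-0.004],[0,0,0]],[[-0.003,0.01,-0.004],[0,0,0]],[[0,0,0],[0,0,0]]])

```text
time: 29.65
eef_pos: [0.7008, 0.0284, 0.1386]
tcp_rot: [-0.572, 0.413, -0.416, 0.573]
contact_force: [-1.2, -1.0, 6.9]
opening: 0.001
```

Request:
send_rows(plan=[[[-0.003,0.01,-0.004],[0,0,0]],[[-0.003,0.01,-0.004],[0,0,0]],[[0,0,0],[0,0,0]]])

```text
time: 29.95
eef_pos: [0.7008, 0.0284, 0.1384]
tcp_rot: [-0.572, 0.412, -0.417, 0.574]
contact_force: [-0.8, -1.8, 11.9]
opening: 0.004
```

Request:
send_rows(plan=[[[0,0.01,-0.004],[0,0,0]],[[-0.001,0.01,-0.004],[0,0,0]],[[0,0,0],[0,0,0]]])

```text
time: 30.25
eef_pos: [0.7008, 0.0284, 0.1382]
tcp_rot: [-0.571, 0.411, -0.418, 0.574]
contact_force: [-2.3, -1.2, 15.9]
opening: 0.001
```

Request:
send_rows(plan=[[[-0.002,0.01,-0.004],[0,0,0]],[[0,0,0],[0,0,0]]])

```text
time: 30.45
eef_pos: [0.7008, 0.0284, 0.1381]
tcp_rot: [-0.571, 0.411, -0.418, 0.575]
contact_force: [-2.9, -1.5, 19.3]
opening: -0.003
```

Request:
send_rows(plan=[[[-0.002,0.008,-0.004],[0,0,0]],[[0,0,0],[0,0,0]]])

```text
time: 30.65
eef_pos: [0.7007, 0.0284, 0.138]
tcp_rot: [-0.571, 0.41, -0.419, 0.575]
contact_force: [-3.3, -2.0, 20.8]
opening: -0.003
```

Request:
send_rows(plan=[[[-0.002,0.006,-0.003],[0,0,0]],[[0,0,0],[0,0,0]]])

```text
time: 30.85
eef_pos: [0.7007, 0.0284, 0.138]
tcp_rot: [-0.571, 0.41, -0.419, 0.575]
contact_force: [-3.7, -0.9, 22.2]
opening: 0.001
```

Request:
send_rows(plan=[[[0,0.005,-0.005],[0,0,0]],[[0,0,0],[0,0,0]],[[0,0,0],[0,0,0]]])

```text
time: 31.15
eef_pos: [0.7007, 0.0284, 0.138]
tcp_rot: [-0.57, 0.41, -0.419, 0.575]
contact_force: [-3.1, -0.7, 23.8]
opening: -0.0
```

Request:
send_rows(plan=[[[0,0.005,-0.005],[0,0,0]],[[0,0,0],[0,0,0]],[[0,0,0],[0,0,0]]])

```text
time: 31.45
eef_pos: [0.7007, 0.0284, 0.138]
tcp_rot: [-0.57, 0.409, -0.42, 0.576]
contact_force: [-2.7, -0.0, 23.6]
opening: 0.0
```

Request:
send_rows(plan=[[[0,0.004,-0.004],[0,0,0]],[[0,0,0],[0,0,0]],[[0,0,0],[0,0,0]]])

```text
time: 31.75
eef_pos: [0.7006, 0.0283, 0.1379]
tcp_rot: [-0.57, 0.409, -0.42, 0.576]
contact_force: [-1.6, 0.2, 25.0]
opening: 0.003
```

Request:
send_rows(plan=[[[0,0.004,-0.002],[0,0,0]],[[0,0,0],[0,0,0]],[[0,0,0],[0,0,0]]])

```text
time: 32.05
eef_pos: [0.7006, 0.0284, 0.1343]
tcp_rot: [-0.569, 0.409, -0.421, 0.577]
contact_force: [7.1, 0.2, 8.5]
opening: 0.002
```

Request:
send_rows(plan=[[[0,0.004,-0.001],[0,0,0]],[[0,0,0],[0,0,0]],[[0,0,0],[0,0,0]]])

```text
time: 32.35
eef_pos: [0.7006, 0.0284, 0.1338]
tcp_rot: [-0.569, 0.409, -0.421, 0.577]
contact_force: [5.6, 0.6, 14.4]
opening: -0.002
```

```bash
python3 -c "
from h import *
for _ in range(4):
  read_camera('top');s=get_state();print(s['contact_force'].round(1),s['wrist_torque'].round(2),s['eef_pos'].round(4))
print(R.from_quat(s['tcp_rot']).as_matrix().round(4),cp(s['eef_pos']))
cv2.imwrite('pics/s8.png',np.hstack([cv2.resize(read_camera(n)['img'][y:y+150,x:x+130],None,fx=3,fy=3,interpolation=2) for n,y,x in(('scene',120,260),('top',90,280))]))"
```

```text
[ 5.2  0.7 14.1] [ 0.1  -0.87 -0.04] [0.7006 0.0284 0.1338]
[ 5.2  0.8 15.1] [ 0.13 -0.86 -0.05] [0.7006 0.0284 0.1338]
[ 5.1 -0.2 14.1] [ 0.06 -0.86  0.01] [0.7006 0.0284 0.1338]
[ 5.7 -0.  14.7] [ 0.11 -0.9   0.  ] [0.7006 0.0284 0.1338]
[[ 0.3123  0.02    0.9498]
 [-0.95   -0.001   0.3123]
 [ 0.0072 -0.9998  0.0187]] [0.1894 0.0009 0.1338]
```

View pics/s8.png

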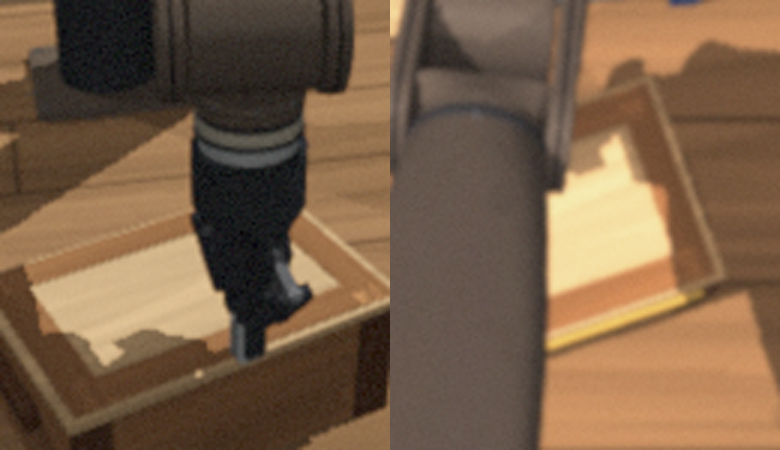

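The catch gave: the force fell from 25 to 8.5 N and the TCP dropped 4 mm, so the tip is at 0.120, the flush height. The picture shows the tip on the edge middle (crop 250,355). One light further press, then release and check.

Request:
send_rows(plan=[[[0,0.008,0],[0,0,0]],[[0,0.005,0],[0,0,0]],[[0,0,0],[0,0,0]]])

```text
time: 32.95
eef_pos: [0.7007, 0.0284, 0.1337]
tcp_rot: [-0.569, 0.409, -0.42, 0.577]
contact_force: [3.0, 1.0, 18.4]
opening: -0.002
```

Request:
send_rows(plan=[[[0,-0.1,0],[0,0,0]],[[0,-0.15,0],[0,0,0]],[[0,-0.3,0],[0,0,0]],[[0,-0.4,0],[0,0,0]],[[0,-0.4,0],[0,0,0]],[[0,-0.3,-0.3],[0,0,0]],[[0,0,-0.4],[0,0,0]],[[0,0,-0.4],[0,0,0]],[[0,0,0],[0,0,0]],[[0,0,0],[0,0,0]],[[0,0,0],[0,0,0]]])

```text
time: 34.05
eef_pos: [0.5698, -0.0123, 0.3216]
tcp_rot: [-0.573, 0.414, -0.415, 0.573]
contact_force: [0.3, -0.7, -0.2]
opening: 0.004
```

Run:
```python
from m import *
a=cv2.imread('/tmp/a.png')
for n,i in(('ajar',a),('now',s)): e=edges(i);print(n,e[:,1].mean().round(2),e[:,2].mean().round(2))
to(.1,0,.3)
s=s.astype('uint8');t=read_camera('top')['img'];cv2.imwrite('pics/s9.png',np.hstack([s[80:320,120:520],t[100:340,100:500]]))
```

```text
ajar 236.72 239.32
now 239.57 242.18
now [0.0524 0.0035 0.321 ] t 34.4 units [0.028 0.175 0.396] F [-0.35 -0.29 -0.01]
```

View pics/s9.png

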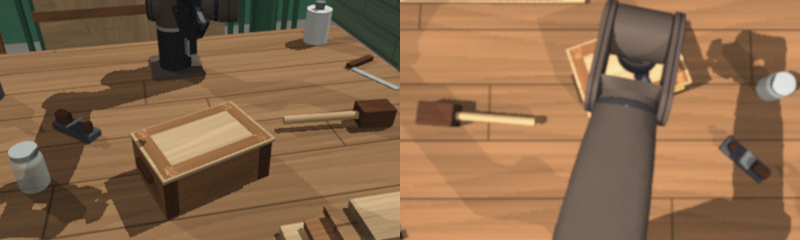

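The edge is now 2.85 px lower than when ajar; a drop from 0.04 to 0 should give 2.96 px, so the lid is shut. The mallet, jar and plane look where they were, and the gripper is free and clear of everything.

```bash
python3 -c "
from h import *
print(sign_off())"
```

```text
the job is handed in; nothing more can be done
None
```

The chest is shut. I pushed the lid past upright from the hinge side with the closed fingertips, and it swung down by itself to the ajar position. I then pressed the free edge until the catch snapped in, and handed the job in at about 34 s of the 72 s allowed.

**Last checks:**
- **Catch:** the highest press I read was about 25 N vertical (about 26 N in all). It fell to 8.5 N as the tip dropped 4 mm to the flush height of 0.120 m.
- **Lid after release:** the free edge stayed down. It sits 2.85 px lower in the scene camera than when ajar, against 2.96 px expected for fully flush.
- **Surroundings:** the mallet, jar and plane look unmoved by eye in both views. The arm was clear, with contact force about 0.

**What did not go smoothly:**
- On the first push the lid's edge caught under a wider part of the finger, giving about 17 N upwards (about 19 N in all). I backed off and pushed again with just the tips.
- Two early presses stalled near 25 N at about 0.022 rad, with the lid only part way down. The third, right at the edge, succeeded. That is slightly above the stated 14–22 N for the catch but under the 30 N limit.
- I read forces only at the end of each move, so brief peaks in between were not seen.
- Predicted and measured edge positions in the picture differed by about 3 px, so I relied on the change in position and on touch, not on absolute image height.

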